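# Slide a lug ring under the bench press and shut its gate

## Robot

A 6-joint arm with a two-finger parallel gripper is mounted at the origin on the work surface; the furniture and walls round the work are solid. World frame = base frame: x ahead of the robot, y to its left, z up, the work surface at z = 0. Lengths are in m, angles in rad, forces in N, time in s.
With the tool pointing down it reaches from about 0.375 to 0.9 m from the base axis. Payload 3.1 kg.
Tool frame: the origin (TCP) lies midway between the tips of the shut fingers; the grasp point (between the pads) lies 19 mm behind it (grip_depth is the distance from the TCP to the grasp point, in m); y points along the fingers, z is the direction in which the jaws open and shut, and the axes are right-handed (so a half turn about y gives the same grasp; the last joint's range is limited). The gripper opens to 85 mm and grips with 20 to 120 N. Pads are 22 mm wide; open, the fingers measure 114 mm over their backs; the gripper's body (76 mm by 85 mm) begins 54 mm behind the grasp point. The pads swing forward as they close: fully open they stand 13 mm farther back than shut.
Start: joints at [-1.323, 0.527, 1.433, -0, 1.181, -0.178], TCP at [0.258, -0.569, 0.231] pointing down, gripper open.
Joint ranges: [-3.08, 3.08], [-0.75, 2.2], [0.22, 2.44], [-1.43, 4.57], [0, 2.65], [-2.85, 2.85]. Speed limits (rad/s): [2.79, 2.79, 3.14, 3.14, 3.14, 3.14].

## Interface

Orientations are given as a unit quaternion [x, y, z, w].
In Python, from station import sense, snapshot, camera_model, sign_off, grip_depth gives the robot as it stands.
- The arm moves only by the tool play_rows, never from a script. Its argument "deltas" is a list of rows, each a list of 6 numbers: the shift along the tool's x, y, z in m, then the turn, a rotation vector about the tool's x, y, z in rad. A call has 1 to 12 rows; each row is the pose to reach, as a shift and turn from the pose commanded when the call began, along the tool's axes at that moment; what a row does not reach only later rows make up. A row lasts 1/10 s, in which the tool goes at most 50 mm and 8.59 degrees, less where a joint would pass 70% of its speed; a pose out of reach is approached as far as the arm can. A call with a gripper value outside its range is refused whole. "gripper" is the finger opening in m, from 0 to 0.0854, set as the call begins (left out, the last holds). The fingers move at their own pace and stop on an object; "force" is the grip in N (left out, the last holds). Time passes only in rows, so rows that repeat a pose let the fingers close. It gives the time, the measured TCP pose, the force and the opening at its end, in the units of the state.
- sense(): the state, without advancing time (a new reading comes with each control period).
- snapshot(name): name is "scene" or "top" or "wrist"; returns the picture (480x640x3 uint8, red, green, blue); there is no depth.
- camera_model(name): a dict with "fx", "fy", "cx", "cy" (pixels), "camera_from_world" (4x4, takes a point from world to camera coordinates). Camera axes: x right, y up, looking along -z (the intrinsics and any distortion apply to the point x, -y, -z); pixel columns grow to the right and rows downward; lengths in m; the calibration is good to about 2 mm. A picture is of the moment at which its call begins: read the wrist's pose just before it. camera_model takes no time and is no camera call; for the wrist camera it gives the pose at the moment of the call.
- sign_off(): hands the job in, once; it reports no verdict.
The state is a dict: "t": time; "q": joint angles; "qd": joint speeds; "tau": joint torques, N m; "tcp_pos": TCP position; "tool_rot": TCP orientation; "force": force on the tool from outside, world axes, zero at the start; "ft_torque": the same for the moment, N m; "finger_gap": opening from 0.0 (shut) to 1.0 (fully open).
Only numpy, scipy, OpenCV 4.12 (cv2) and the standard library are available. Lean on these libraries where they do the work, as an engineer would, in place of code of your own. Each camera call takes 0.05 s, during which the arm holds its last target.

## Task

Slide the five-lugged steel ring along the bench, without lifting it, into the bay under the press until it rests against both V stops at the back. Then swing the press's gate fully shut behind it and let go, leaving the other parts on the bench where they are.

Things in the scene. Friction and masses are not known exactly. Their poses are not given: they have to be found in the camera images.
- ring_centre (a point): Centre of the loose dark steel ring with five square lugs on its upper rim, half-way up it (21 mm above the bench while it lies flat). Outside diameter 111 to 113 mm, height 42 mm with the lugs, about 0.5 to 0.9 kg; it lies flat, lugs up, and is not to be lifted off the bench.
- press: Fixed grey bench press. Origin: on the bench (z = 0), at the spot where the ring's centre is when the ring rests against both V stops (two upright steel faces 34 mm high forming a 90 degree V at the back, each 57 mm from the origin). x axis: level, into the bay, away from its open front; y: level, to the left when looking in; z up. The bay's floor is the bare bench.
- crosshead_edge (a point): Middle of the lower front edge of the crosshead that roofs the bay (press x = -62, z = 100 mm). The crosshead is 184 mm wide, 100 to 136 mm above the bench. A ring at home has its near edge at x = -56 mm, under the crosshead, so a vertical gripper meets the crosshead before the ring is home: lean the tool back 30 to 45 degrees, tips foremost.
- bay_mouth (a point): Middle of the bay's open front, on the bench (press x = -68 mm), between the front ends of two upright cheeks: inner faces at y = +/-74, outer at +/-92, 100 mm high. Over the origin a press cylinder (84 mm across) rises from the crosshead to 294 mm, and the press foot (52 mm across) hangs down to 64 mm above the bench.
- gate (a joint): Hinge of the gate, a flat steel bar 8 mm thick, 20 to 40 mm above the bench, reaching 158 mm from a vertical pin at the front of the left cheek. 0 rad = shut, along the press's -y across the bay's front; grows as it swings out toward you: at 1.57 it points along the press's -x; stop at 2.1. Light friction (0.12 N m): it stays where left.
- gate_pin (a point): Point on the gate's hinge axis, 30 mm above the bench (press frame x = -77, y = +84 mm).
- gate_end (a point): Point in the gate bar, half-way through its thickness, 150 mm from the pin, 30 mm above the bench; a small black stud of 10 mm diameter stands over it.
- shaft_centre (a point): Bystander: centre of a lying plain steel shaft, 21 mm thick, 105 mm long.
- pin_centre (a point): Bystander: centre of a short lying plain steel shaft, 19 mm thick, 60 mm long.
- under_rod (a point): Fixed bench point straight below the free end of one of seven storage rods that carry big rings. Obstacle: the rods are level, 0.54 m above the bench, and stand out 0.17 m from the back wall; their free ends lie in line from x = 0.54, y = -0.15 m to x = 0.30, y = 0.65 m. Keep the arm clear: fold in before swinging past.
There are look-alikes about, which are no part of the job. What is shaped like the part that bears ring_centre but green or pink is not meant.

How it is judged:
On the way, in this order (a step that is already met when the one before it is completed fails the run):
1. the ring is at home against the V stops while the gate is still open (horizontal distance between ring_centre and press below 0.008 m and value of joint gate above 0.4 rad), for 0.2 s.
2. the gate is shut with the ring at home (horizontal distance between ring_centre and press below 0.008 m and value of joint gate below 0.07 rad), for 0.2 s.
At the end, for the whole second after the job is handed in: The ring lies flat and still on the bench with its centre within 8 mm of the home spot (against both V stops), and the gate is shut to within 0.07 rad (4 degrees) (all of step 2 and height (world z) of ring_centre below 0.025 m and angle between ring_centre's own z axis and vertical below 0.06 rad and linear speed of lug_ring below 0.01 m/s); the robot touches nothing.
It fails at once if the ring is lifted off the bench (its centre more than 15 mm up) (height (world z) of ring_centre above 0.036 m).
It fails at once if a loose bystander (long or short plain shaft) is moved more than 25 mm (distance of any of pin_centre, shaft_centre from where it was at the start of the episode above 0.025 m).
It also fails if it takes over 64 s, if anything falls off the work surface, if the arm or the gripper's body presses on something with over 40 N, if the wrist force passes 120 N, or if a joint passes its speed limit or range.

## Working session

There is one attempt and no reset: what is moved stays moved. The work goes in short steps, Python scripts to look and compute and a tool call to move; the robot and the scene stay as the last step left them, time stands still between calls to the robot, and variables do not carry over. Pictures are saved under pics/ and viewed, and the job is handed in when it is done.

Besides the shell and the picture viewer there is one more tool, called by a JSON object that holds its "method" and its "body". play_rows: Moves the arm, as the interface text tells. Its arguments: {"type":"object","properties":{"deltas":{"type":"array"},"gripper":{"type":"number"},"force":{"type":"number"}},"required":["deltas"]}

```bash
ls; mkdir -p pics
python3 - <<'E'
from station import *
import cv2
print(sense(), grip_depth)
for n in("scene","top","wrist"):
    m=camera_model(n);print(n,m)
    cv2.imwrite(f"pics/a_{n}.png",snapshot(n)[:,:,::-1])
E
```

```text
pics
{'t': 0.0, 'q': array([-1.32351334e+00,  5.28450434e-01,  1.43389703e+00, -1.11681647e-05,
        1.18138725e+00, -1.78496885e-01]), 'qd': array([-0.00114373, -0.00071839,  0.00174121, -0.00071917,  0.00019413,
       -0.00103853]), 'tau': array([-1.11623463e-03, -4.42354989e+01, -1.78022718e+01, -2.21495666e-04,
        8.34506907e-03, -1.06502438e-05]), 'tcp_pos': array([ 0.25799378, -0.56848739,  0.23034495]), 'tool_rot': array([-0.14943247,  0.69189946, -0.69038595,  0.14937308]), 'force': array([ 0.67786864,  0.50540116, -0.32359605]), 'ft_torque': array([-0.06123003,  0.04351592,  0.06197997]), 'finger_gap': 0.99971673812141} 0.0187
scene {'fx': 554.7689287035148, 'fy': 554.7689287035148, 'cx': 310.4723877972048, 'cy': 245.65857905349208, 'camera_from_world': array([[-0.75408332, -0.65664923,  0.01304397,  0.21546685],
       [ 0.4879511 , -0.54683893,  0.68034617, -0.41235274],
       [-0.43961583,  0.51940252,  0.73277483, -1.13305237],
       [ 0.        ,  0.        ,  0.        ,  1.        ]])}
top {'fx': 602.0440292751558, 'fy': 602.0440292751558, 'cx': 323.1880602782234, 'cy': 241.8997893990347, 'camera_from_world': array([[ 0.02500916, -0.99965169,  0.00842873, -0.2278221 ],
       [ 0.98998845,  0.02593726,  0.13874484, -0.46604128],
       [-0.13891513,  0.00487446,  0.99029229, -1.53431741],
       [ 0.        ,  0.        ,  0.        ,  1.        ]])}
wrist {'fx': 396.71329371986536, 'fy': 396.71329371986536, 'cx': 313.9367749903259, 'cy': 243.0564024523793, 'camera_from_world': array([[ 0.41351105, -0.91049849, -0.00104995, -0.62519944],
       [ 0.8773177 ,  0.39874964, -0.26704379,  0.03398831],
       [ 0.24356164,  0.10950442,  0.96368382, -0.37773243],
       [ 0.        ,  0.        ,  0.        ,  1.        ]])}
```

View pics/a_scene.png

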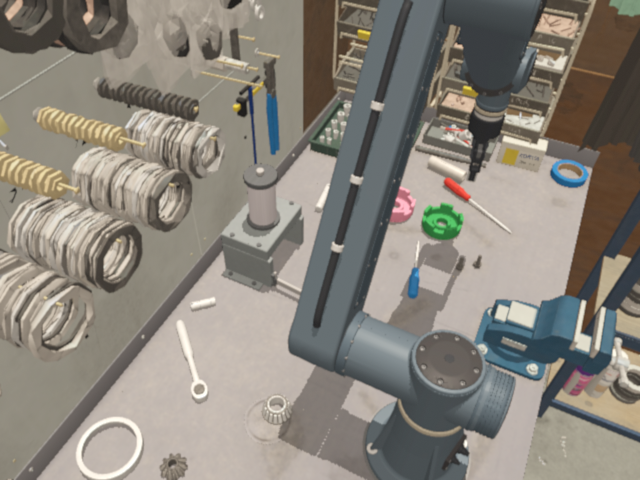

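View pics/a_top.png

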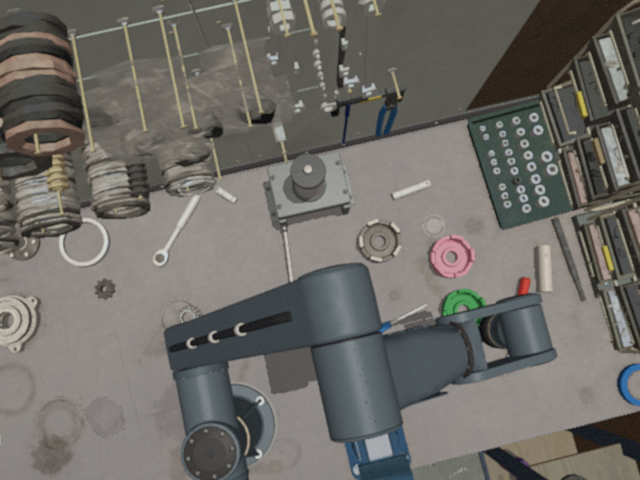

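View pics/a_wrist.png

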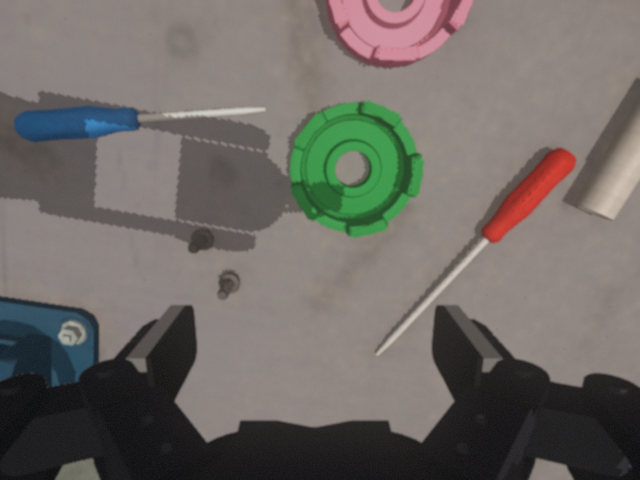

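Top view candidates: dark lugged ring (379,241); pink ring (452,256) and green ring (463,307) are look-alikes and not meant; pale disc (18,323) and plain white ring (84,242) aren't lugged dark rings. I choose (379,241) and check it with a close crop.

```bash
cat > h.py <<'E'
import numpy as np, cv2
from station import *
def ray(m,u,v):
    T=np.array(m["camera_from_world"]);R=T[:3,:3];t=T[:3,3]
    d=np.array([(u-m["cx"])/m["fx"],-(v-m["cy"])/m["fy"],-1.0])
    return -R.T@t, R.T@d
def onz(m,u,v,z):
    c,d=ray(m,u,v);return c+d*(z-c[2])/d[2]
def proj(m,p):
    T=np.array(m["camera_from_world"]);q=T[:3,:3]@np.array(p)+T[:3,3]
    return np.array([m["cx"]+m["fx"]*q[0]/-q[2],m["cy"]-m["fy"]*q[1]/-q[2]])
E
python3 - <<'E'
from h import *
im=cv2.imread("pics/a_top.png")
cv2.imwrite("pics/b_top.png",cv2.resize(im[140:300,200:440],None,fx=3.3,fy=3.3,interpolation=cv2.INTER_CUBIC))
im=cv2.imread("pics/a_scene.png")
cv2.imwrite("pics/b_scene.png",cv2.resize(im[140:330,170:350],None,fx=3.1,fy=3.1,interpolation=cv2.INTER_CUBIC))
m=camera_model("top")
for n,u,v,z in [("ring",379,241,.042),("long a",394,194,.01),("b",429,183,.01),("short a",218,189,.01),("b",236,201,.01),("pressL",270,180,.13)]:
    print(n,onz(m,u,v,z).round(4))
E
```

```text
ring [ 0.4767 -0.3604  0.042 ]
long a [ 0.6094 -0.4021  0.01  ]
b [ 0.642  -0.4959  0.01  ]
short a [0.6104 0.0686 0.01  ]
b [0.579  0.0191 0.01  ]
pressL [ 0.6094 -0.0798  0.13  ]
```

View pics/b_top.png

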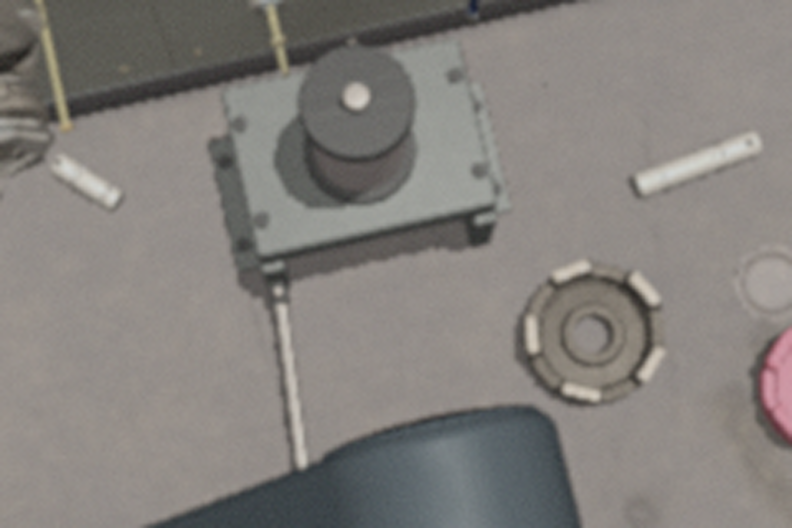

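View pics/b_scene.png

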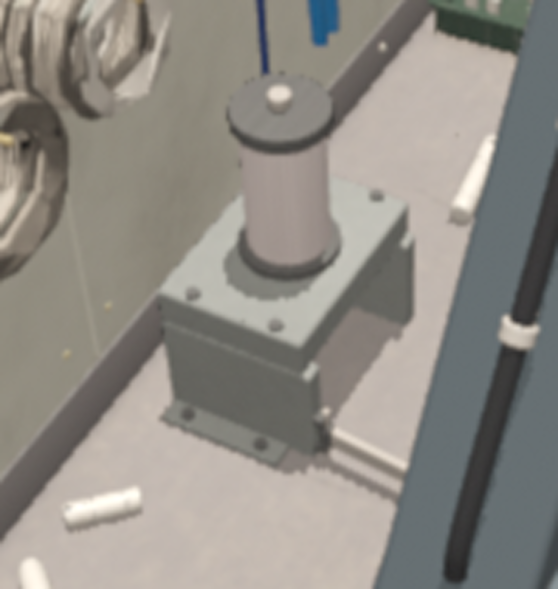

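The crop confirms the dark ring: five pale lugs, centre at crop (591,333). The press plate corners are visible, with the gate hinge at crop (278,288) and the open bar running down to (300,465).

```bash
cat >> h.py <<'E'
def P(press,x,y,z):
    X,Y,a=press;return np.array([X+x*np.cos(a)-y*np.sin(a),Y+x*np.sin(a)+y*np.cos(a),z])
E
python3 - <<'E'
from h import *
from scipy.optimize import least_squares
m=camera_model("top");ms=camera_model("scene")
c=lambda u,v:(200+u/3.3,140+v/3.3)
s=lambda u,v:(170+u/3.1,140+v/3.1)
FL=onz(m,*c(262,252),.136);FR=onz(m,*c(495,212),.136);BL=onz(m,*c(225,90),.136);BR=onz(m,*c(460,42),.136)
print(FL,FR,BL,BR,np.linalg.norm(FL-FR),np.linalg.norm(FL-BL))
top=onz(m,*c(357,90),.294);pin=onz(m,*c(278,284),.045);ge=onz(m,*c(300,465),.04);print("cyl",top,"pin",pin,"gate pt",ge)
st=onz(ms,*s(281,108),.294);print("cyl scene",st, "FL scene",onz(ms,*s(301,346),.136),"FR",onz(ms,*s(408,209),.136))
obs=[(m,c(262,252),(-.062,.092,.136)),(m,c(495,212),(-.062,-.092,.136)),(m,c(357,103),(0,0,.294)),
(ms,s(301,346),(-.062,.092,.136)),(ms,s(408,209),(-.062,-.092,.136)),(ms,s(281,112),(0,0,.294))]
f=lambda p:np.concatenate([proj(mm,P(p,*q))-np.array(uv) for mm,uv,q in obs])
r=least_squares(f,[.6,-.17,0.2],loss="soft_l1");p=r.x;print("press",p,np.degrees(p[2]));print(f(p).reshape(-1,2).round(1))
im=cv2.imread("pics/a_top.png");im2=cv2.imread("pics/a_scene.png")
for mm,i in((m,im),(ms,im2)):
  for q in [(-.062,.092,.136),(-.062,-.092,.136),(0,0,.294),(-.077,.084,.03),(-.068,.074,0),(-.068,-.074,0)]:
    u=proj(mm,P(p,*q));cv2.circle(i,tuple(int(round(k*8)) for k in u),12,(0,0,255),-1,shift=3)
cv2.imwrite("pics/c.png",np.hstack([cv2.resize(im[140:300,220:360],None,fx=2.8,fy=2.8),cv2.resize(im2[150:310,210:350],None,fx=2.8,fy=2.8)]))
pn=P(p,-.077,.084,.04)
for g in (1.4,1.5,1.57,1.65): print(g,proj(m,pn+.1*(P(p,-np.sin(g),-np.cos(g),0)-P(p,0,0,0))))
print("bar obs",c(300,465),"pin proj",proj(m,pn))
print(sense()["t"])
E
```

```text
[ 0.51755907 -0.10668847  0.136     ] [ 0.5523632  -0.27876914  0.136     ] [ 0.64007711 -0.0746578   0.136     ] [ 0.68200558 -0.24996509  0.136     ] 0.17556504702593698 0.12663583899644065
cyl [ 0.60040452 -0.17730307  0.294     ] pin [ 0.50891227 -0.11377512  0.045     ] gate pt [ 0.36748366 -0.13542965  0.04      ]
cyl scene [ 0.5821437  -0.16249189  0.294     ] FL scene [ 0.51263015 -0.10169375  0.136     ] FR [ 0.55310968 -0.2698932   0.136     ]
press [ 0.59335012 -0.17588345  0.22379283] 12.822384636713657
[[-2.8  2. ]
 [ 0.2 -0.4]
 [-0.7 -0.8]
 [-0.5  0.4]
 [ 2.4 -1.9]
 [ 0.6 -6.2]]
1.4 [296.87186463 265.61450282]
1.5 [293.18086997 266.82485533]
1.57 [290.53367071 267.45153212]
1.65 [287.46358437 267.94047843]
bar obs (290.90909090909093, 280.9090909090909) pin proj [283.1859245  229.87397637]
0.15
```

View pics/c.png

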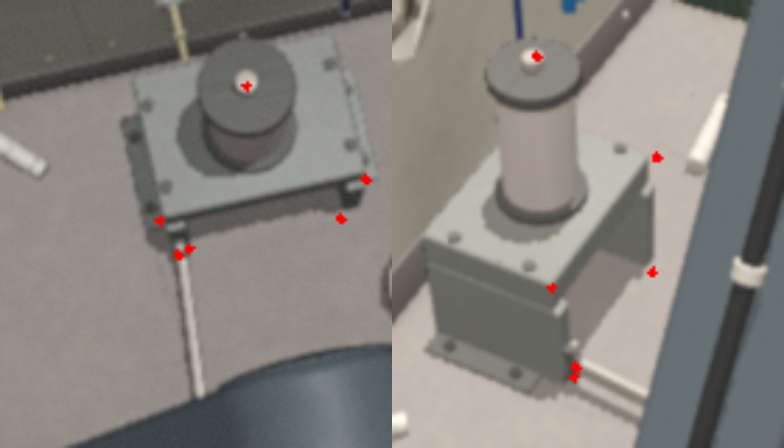

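```bash
cat >> h.py <<'E'
from scipy.spatial.transform import Rotation as Rn
PR=np.array([.5935,-.1755,.2238])
def pose(pos,lean_dir,lean_deg,jaw=None):
    """tool y = down tilted: tips foremost toward lean_dir (unit xy); jaw axis perpendicular horizontally"""
    d=np.array([*lean_dir,0.]);d/=np.linalg.norm(d)
    a=np.radians(lean_deg); y=np.array([0,0,-1.])*np.cos(a)+d*np.sin(a)
    z=np.cross([0,0,1.],d)
    out=[]
    for s in(1,-1):
        zz=z*s;x=np.cross(y,zz);out.append(Rn.from_matrix(np.column_stack([x,y,zz])))
    return np.array(pos),out
def delta(pos,outs,s=None):
    s=s or sense();R0=Rn.from_quat(s["tool_rot"])
    best=min(outs,key=lambda o:(R0.inv()*o).magnitude())
    return np.r_[R0.inv().apply(pos-s["tcp_pos"]),(R0.inv()*best).as_rotvec()].round(4)
def pd(x,y): # press dir->world xy
    return (P(PR,x,y,0)-P(PR,0,0,0))[:2]
def show():
    s=sense();R=Rn.from_quat(s["tool_rot"]).as_matrix()
    print("t",round(s["t"],2),"q",s["q"].round(3),"tcp",s["tcp_pos"].round(4),"F",s["force"].round(1),"gap",round(s["finger_gap"],3));print("y",R[:,1].round(3),"z",R[:,2].round(3))
    c,s_=np.cos(PR[2]),np.sin(PR[2]);d=s["tcp_pos"]-np.r_[PR[:2],0];print("press frame tcp",(c*d[0]+s_*d[1]).round(4),(-s_*d[0]+c*d[1]).round(4))
E
python3 - <<'E'
from h import *
show()
ring=np.array([.4767,-.3604])
c,s=np.cos(PR[2]),np.sin(PR[2]);d=ring-PR[:2];rp=np.array([c*d[0]+s*d[1],-s*d[0]+c*d[1]]);print("ring press",rp)
tgt=np.array([-.145,0]);d=tgt-rp;d/=np.linalg.norm(d);w=pd(*d);print("dir",d,w)
p=ring-w*.075
print(p, delta(*pose([*p,.15],w,0)))
E
```

```text
t 0.15 q [-1.323  0.528  1.434 -0.     1.181 -0.179] tcp [ 0.258  -0.5686  0.2305] F [ 0.3 -0.6 -0.7] gap 1.001
y [-0.     0.002 -1.   ] z [ 0.413 -0.911 -0.002]
press frame tcp -0.4143 -0.3089
ring press [-0.15492319 -0.15436663]
dir [0.06415085 0.99794021] [-0.15892831  0.98729013]
[ 0.48861962 -0.43444676] [-2.6540e-01  8.0700e-02 -2.6800e-02  1.3000e-03 -1.3046e+00 -1.4000e-03]
```

{"method": "play_rows", "body": {"deltas": [[-0.265, 0.08, -0.027, 0, -1.304, 0], [-0.265, 0.08, -0.027, 0, -1.304, 0], [-0.265, 0.08, -0.027, 0, -1.304, 0], [-0.265, 0.08, -0.027, 0, -1.304, 0], [-0.265, 0.08, -0.027, 0, -1.304, 0], [-0.265, 0.08, -0.027, 0, -1.304, 0], [-0.265, 0.08, -0.027, 0, -1.304, 0], [-0.265, 0.08, -0.027, 0, -1.304, 0], [-0.265, 0.08, -0.027, 0, -1.304, 0], [-0.265, 0.08, -0.027, 0, -1.304, 0], [-0.265, 0.08, -0.027, 0, -1.304, 0]], "gripper": 0.07}}

```text
t: 1.25
tcp_pos: [0.4883, -0.435, 0.151]
tool_rot: [-0.538, 0.46, -0.459, 0.538]
force: [0.6, 0.6, -0.2]
finger_gap: 0.819
```

Run:
```python
from h import *
show()
a=snapshot("top")[:,:,::-1];b=snapshot("wrist")[:,:,::-1]
cv2.imwrite("pics/d_top.png",a);cv2.imwrite("pics/d_wrist.png",b)
cv2.imwrite("pics/d.png",np.hstack([cv2.resize(a[150:320,220:440],(500,386)),cv2.resize(b,(300,386))]))
```

```text
t 1.25 q [-0.898  0.658  1.427  0.     1.058 -1.055] tcp [ 0.4883 -0.435   0.151 ] F [ 0.6  0.6 -0.2] gap 0.819
y [-0.  0. -1.] z [ 0.988  0.156 -0.   ]
press frame tcp -0.1602 -0.2296
```

View pics/d.png

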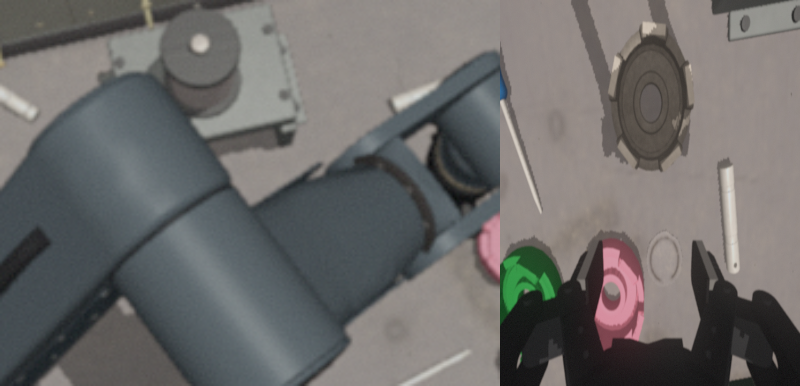

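The wrist view shows the dark ring ahead of the fingers, with pink and green at the bottom. I'll measure ring and pink positions from it.

```bash
python3 - <<'E'
from h import *
m=camera_model("wrist")
b=cv2.imread("pics/d_wrist.png")
print("tcp ground px",proj(m,[.4883,-.435,0]),"ring px",proj(m,[.4767,-.3604,.042]))
hsv=cv2.cvtColor(b,cv2.COLOR_BGR2HSV)
pk=((hsv[...,0]>160)|(hsv[...,0]<5))&(hsv[...,1]>60)&(hsv[...,2]>120)
ys,xs=np.nonzero(pk);print("pink box",xs.min(),xs.max(),ys.min(),ys.max()); print("pink top edge",onz(m,xs[ys.argmin()],ys.min(),.035))
# ring outline extremes at scaled coords
sx,sy=640/300,480/386
E
python3 - <<'E'
import cv2
b=cv2.imread("pics/d_wrist.png");cv2.imwrite("pics/e.png",cv2.resize(b[0:240,160:480],None,fx=2.5,fy=2.5))
E
```

```text
tcp ground px [312.79865948 224.27140489] ring px [312.97934918 117.77813506]
pink box 202 307 299 433
pink top edge [ 0.44083138 -0.48897652  0.035     ]
```

View pics/e.png

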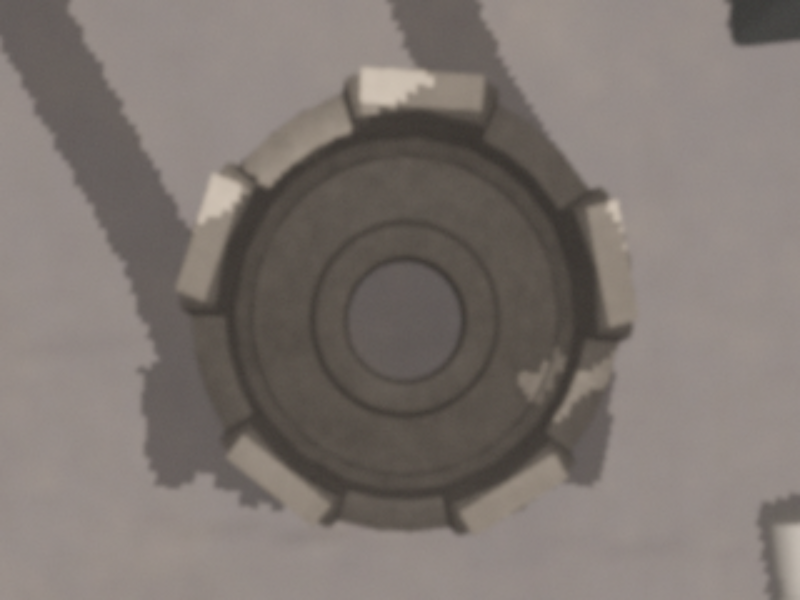

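Run:
```python
from h import *
m=camera_model("wrist");mt=camera_model("top")
for z in(.03,.042):
  L,R=onz(m,160+178/2.5,270/2.5,z),onz(m,160+634/2.5,270/2.5,z);T=onz(m,160+415/2.5,66/2.5,z);B=onz(m,160+395/2.5,532/2.5,z)
  print(z,L,R,np.linalg.norm(L-R),T,B,np.linalg.norm(T-B),(T+B)/2)
print("hole",onz(m,160+405/2.5,319/2.5,.02),onz(m,160+405/2.5,319/2.5,.03))
print("top hole",onz(mt,200+590/3.3,140+336/3.3,.02),"rim",onz(mt,200+590/3.3,140+332/3.3,.038))
```

```text
0.03 [ 0.42489317 -0.36228355  0.03      ] [ 0.53821103 -0.34425129  0.03      ] 0.11474363181837306 [ 0.47614342 -0.3072939   0.03      ] [ 0.48952462 -0.4198527   0.03      ] 0.11335140322454929 [ 0.48283402 -0.3635733   0.03      ]
0.042 [ 0.42733837 -0.36258298  0.042     ] [ 0.53548981 -0.34537285  0.042     ] 0.10951220065904373 [ 0.476252   -0.31010044  0.042     ] [ 0.48902313 -0.41752742  0.042     ] 0.1081834470305075 [ 0.48263756 -0.36381393  0.042     ]
hole [ 0.48340102 -0.36484329  0.02      ] [ 0.48322255 -0.36499     0.03      ]
top hole [ 0.47765205 -0.3619925   0.02      ] rim [ 0.47826212 -0.36018572  0.038     ]
```

{"method": "play_rows", "body": {"deltas": [[0, 0.045, 0.004, 0, 0, 0], [0, 0.09, 0.004, 0, 0, 0], [0, 0.12, 0.004, 0, 0, 0], [0, 0.138, 0.004, 0, 0, 0], [0, 0.139, 0.004, 0, 0, 0], [-0.01, 0.139, 0.004, 0, 0, 0], [-0.02, 0.139, 0.004, 0, 0, 0], [-0.03, 0.139, 0.004, 0, 0, 0], [-0.04, 0.139, 0.004, 0, 0, 0], [-0.05, 0.139, 0.004, 0, 0, 0]]}}

```text
t: 2.35
tcp_pos: [0.4853, -0.3857, 0.0137]
tool_rot: [0.539, -0.457, 0.46, -0.538]
force: [1.0, -4.6, 1.9]
finger_gap: 0.816
```

Run:
```python
from h import *
show()
b=snapshot("wrist")[:,:,::-1]
cv2.imwrite("pics/f_wrist.png",b)
```

```text
t 2.35 q [-8.510e-01  8.170e-01  1.585e+00 -1.000e-03  7.360e-01 -1.010e+00] tcp [ 0.4853 -0.3857  0.0137] F [ 1.  -4.6  1.9] gap 0.816
y [ 0.003 -0.004 -1.   ] z [0.987 0.159 0.002]
press frame tcp -0.1522 -0.1809
```

View pics/f_wrist.png

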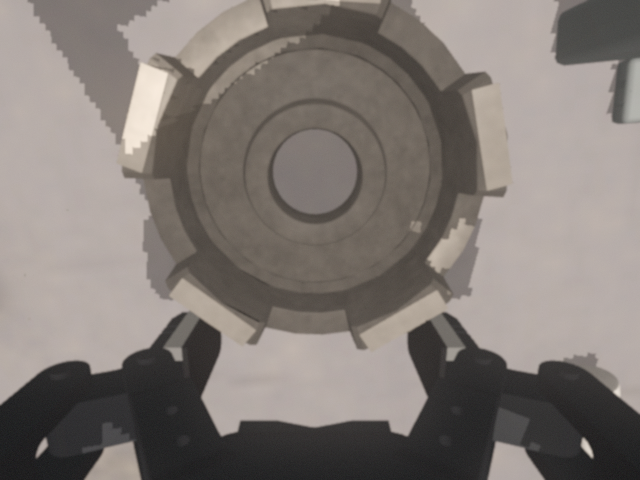

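The ring sits centred in the cradle of the two fingertips (hole at 315,172), right cheek at top right. I'll continue the first stroke.

{"method": "play_rows", "body": {"deltas": [[-0.01, 0, 0, 0, 0, 0], [-0.022, 0, 0, 0, 0, 0], [-0.034, 0, 0, 0, 0, 0], [-0.046, 0, 0, 0, 0, 0], [-0.058, 0, 0, 0, 0, 0], [-0.07, 0, 0, 0, 0, 0], [-0.08, 0, 0, 0, 0, 0], [-0.09, 0, 0, 0, 0, 0], [-0.1, 0, 0, 0, 0, 0], [-0.108, 0, 0, 0, 0, 0], [-0.115, 0, 0, 0, 0, 0], [-0.115, 0, 0, 0, 0, 0]]}}

```text
t: 3.6
tcp_pos: [0.4664, -0.2705, 0.0128]
tool_rot: [-0.538, 0.459, -0.459, 0.538]
force: [2.1, -1.6, 2.5]
finger_gap: 0.82
```

Run:
```python
from h import *
show()
m=camera_model("wrist")
b=snapshot("wrist")[:,:,::-1].copy()
for q in [(-.077,.084,.03),(-.068,.074,0),(-.068,-.074,0),(-.068,-.092,0.02),(-.145,0,.02)]:
    u=proj(m,P(PR,*q));print(q,u.round())
    cv2.circle(b,tuple(int(k) for k in u),3,(0,0,255),-1)
cv2.imwrite("pics/g_wrist.png",b)
cv2.imwrite("pics/g_top.png",snapshot("top")[:,:,::-1][140:300,200:440])
```

```text
t 3.6 q [-7.330e-01  7.630e-01  1.794e+00  1.000e-03  5.840e-01 -8.930e-01] tcp [ 0.4664 -0.2705  0.0128] F [ 2.1 -1.6  2.5] gap 0.82
y [ 0.001  0.    -1.   ] z [0.987 0.158 0.001]
press frame tcp -0.145 -0.0645
(-0.077, 0.084, 0.03) [ 548. -229.]
(-0.068, 0.074, 0) [ 520. -111.]
(-0.068, -0.074, 0) [494. 308.]
(-0.068, -0.092, 0.02) [514. 372.]
(-0.145, 0, 0.02) [299. 141.]
```

View pics/g_wrist.png

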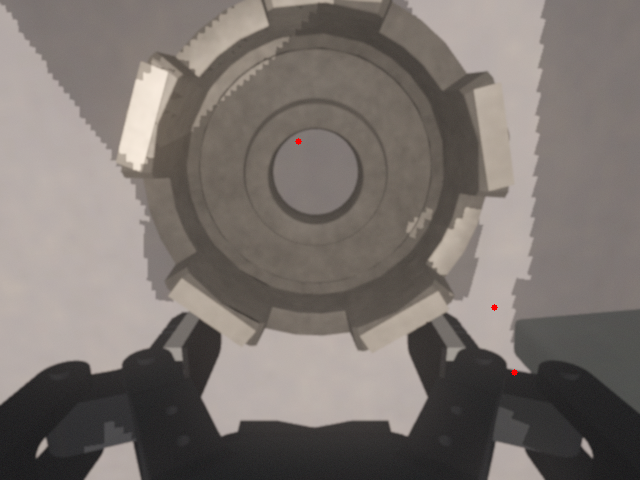

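Run:
```python
from h import *
m=camera_model("wrist")
c,_=ray(m,0,0);print("cam",c)
def pf(p):
    d=p[:2]-PR[:2];k,s=np.cos(PR[2]),np.sin(PR[2]);return (k*d[0]+s*d[1],-s*d[0]+k*d[1])
print("ring",onz(m,316,172,.025),np.round(pf(onz(m,316,172,.025)),4))
for z in(0,.05,.1):print("cheek",z,np.round(pf(onz(m,517,322,z)),4))
# retreat pose & stroke-2 approach: up at current place
s=sense()
for lean in(0,30):
  p=P(PR,-.145-.09,0.0,.12);print(lean,delta(*pose(p,pd(1,0),lean)))
```

```text
cam [ 0.45645016 -0.20452884  0.1544424 ]
ring [ 0.45910827 -0.21638517  0.025     ] [-0.1401 -0.01  ]
cheek 0 [-0.0583 -0.0813]
cheek 0.05 [-0.0848 -0.0543]
cheek 0.1 [-0.1113 -0.0273]
0 [-5.8700e-02 -1.0760e-01 -9.3800e-02  7.0000e-04  1.5056e+00 -1.0000e-03]
30 [-0.0587 -0.1076 -0.0938  0.3941  1.468   0.419 ]
```

{"method": "play_rows", "body": {"deltas": [[0.02, -0.01, 0, 0, 0, 0], [0.02, -0.06, 0, 0, 0, 0], [0.02, -0.11, 0, 0, 0, 0], [0.02, -0.13, 0, 0, 0, 0]]}}

```text
t: 4.1
tcp_pos: [0.4692, -0.2909, 0.1449]
tool_rot: [-0.538, 0.459, -0.459, 0.538]
force: [0.3, -0.1, 0.1]
finger_gap: 0.82
```

Run:
```python
from h import *
show()
for lean in(0,20,35):
  p=P(PR,-.255,-0.01,.12);print(p,lean,delta(*pose(p,pd(1,0),lean)))
```

```text
t 4.1 q [-7.580e-01  5.490e-01  1.698e+00  1.000e-03  8.940e-01 -9.170e-01] tcp [ 0.4692 -0.2909  0.1449] F [ 0.3 -0.1  0.1] gap 0.82
y [ 0.  0. -1.] z [0.987 0.158 0.   ]
press frame tcp -0.1468 -0.0849
[ 0.34707878 -0.24184441  0.12      ] 0 [-6.780e-02  2.490e-02 -1.128e-01  0.000e+00  1.506e+00 -4.000e-04]
[ 0.34707878 -0.24184441  0.12      ] 20 [-0.0678  0.0249 -0.1128  0.2626  1.4894  0.2798]
[ 0.34707878 -0.24184441  0.12      ] 35 [-0.0678  0.0249 -0.1128  0.4588  1.4551  0.4891]
```

{"method": "play_rows", "body": {"deltas": [[-0.02, 0, -0.04, 0, 0.15, 0], [-0.04, 0, -0.08, 0, 0.3, 0], [-0.068, 0, -0.113, 0, 0.45, 0], [-0.068, 0.0, -0.113, 0.263, 1.489, 0.28], [-0.068, 0.0, -0.113, 0.263, 1.489, 0.28], [-0.068, 0.0, -0.113, 0.263, 1.489, 0.28], [-0.068, 0.0, -0.113, 0.263, 1.489, 0.28], [-0.068, 0.0, -0.113, 0.263, 1.489, 0.28], [-0.068, 0.0, -0.113, 0.263, 1.489, 0.28], [-0.068, 0.0, -0.113, 0.263, 1.489, 0.28], [-0.068, 0.0, -0.113, 0.263, 1.489, 0.28], [-0.068, 0.0, -0.113, 0.263, 1.489, 0.28]]}}

```text
t: 5.3
tcp_pos: [0.3458, -0.2394, 0.1416]
tool_rot: [0.044, 0.708, -0.676, 0.199]
force: [-0.1, 0.3, -0.2]
finger_gap: 0.819
```

Run:
```python
from h import *
show()
m=camera_model("wrist")
b=snapshot("wrist")[:,:,::-1].copy();cv2.imwrite("pics/i_raw.png",b)
for q in [(-.077,.084,.03),(-.068,.074,0),(-.068,-.074,0),(-.068,-.092,0),(-.062,.092,.1),(-.062,-.092,.1),(0,-.0806,0.034)]:
    u=proj(m,P(PR,*q));print(q,u.round())
    cv2.circle(b,tuple(int(k) for k in u),3,(0,0,255),-1)
cv2.imwrite("pics/i_wrist.png",b)
cv2.imwrite("pics/i_top.png",cv2.resize(snapshot("top")[:,:,::-1][140:300,200:440],None,fx=3,fy=3))
```

```text
t 5.3 q [-1.13   0.41   2.176  0.654  0.583 -0.338] tcp [ 0.3458 -0.2394  0.1416] F [-0.1  0.3 -0.2] gap 0.819
y [ 0.332  0.081 -0.94 ] z [ 0.222 -0.975 -0.006]
press frame tcp -0.2557 -0.0074
(-0.077, 0.084, 0.03) [184.  43.]
(-0.068, 0.074, 0) [210.  54.]
(-0.068, -0.074, 0) [399.  54.]
(-0.068, -0.092, 0) [422.  54.]
(-0.062, 0.092, 0.1) [127. -60.]
(-0.062, -0.092, 0.1) [472. -61.]
(0, -0.0806, 0.034) [417. -65.]
```

View pics/i_wrist.png

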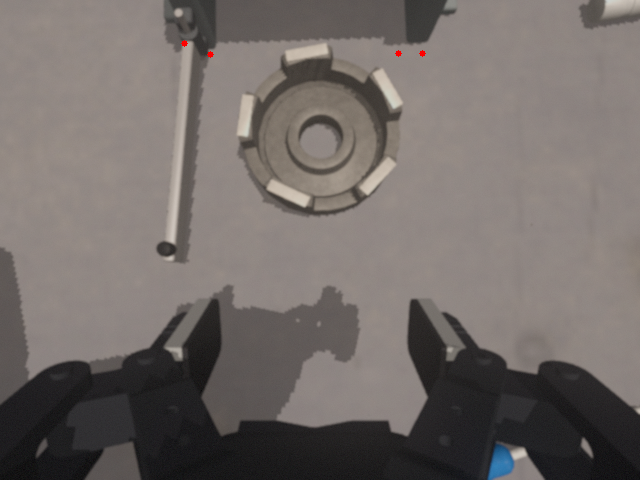

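View pics/i_top.png

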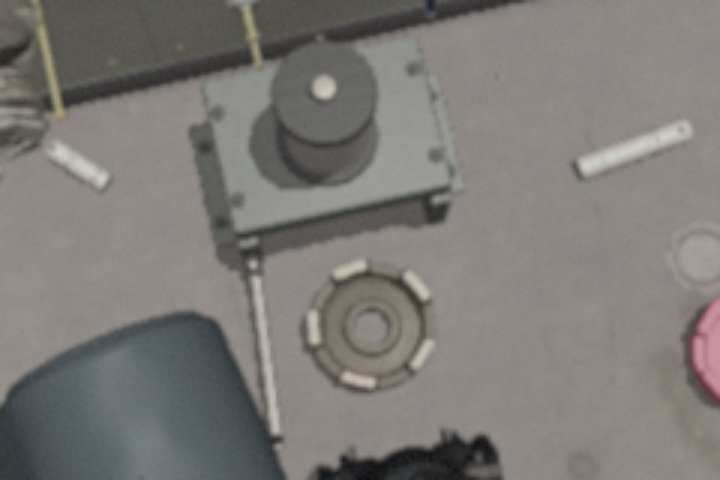

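Wrist view: ring (320,137), open gate bar from the hinge (184,40) to the stud (166,248), cheek feet near (210,50) and (405,40). The ring seems centred in the bay. I'll zoom in on the cheeks.

Run:
```python
import cv2
b=cv2.imread("pics/i_raw.png");cv2.imwrite("pics/j.png",cv2.resize(b[0:130,140:470],None,fx=2.4,fy=2.4,interpolation=cv2.INTER_CUBIC))
```

```text
(no output)
```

View pics/j.png

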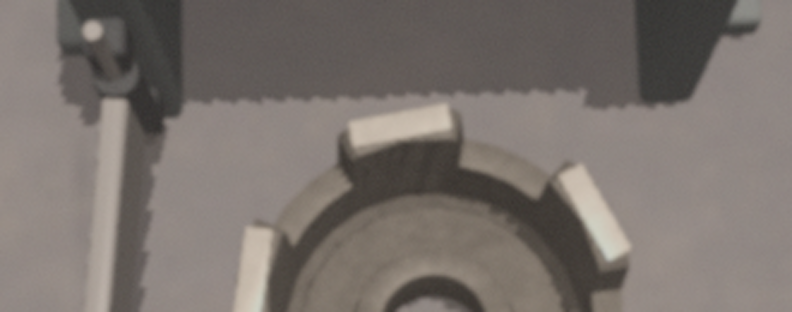

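Run:
```python
from h import *
# rebuild camera at this pose: arm not moved since
m=camera_model("wrist");mt=camera_model("top")
c=lambda u,v:(140+u/2.4,v/2.4)
ri=onz(m,*c(640,98),0);ro=onz(m,*c(688,100),0);li=onz(m,*c(180,113),0)
print("ri",ri,"ro",ro,"li",li,np.linalg.norm(ri-li),"angle of cross",np.degrees(np.arctan2(*(li-ri)[:2])) )
mid=(ri+li)/2;d=(li-ri)[:2];a=np.arctan2(-d[0],d[1]);print("mid",mid,"a",a,"press origin",mid[:2]+.068*np.array([np.cos(a),np.sin(a)]))
g1=onz(m,140+115/2.4,97/2.4,.04);stud=onz(m,166,249,.05);print("gate bar near pin",g1,"stud",stud)
print("ring hole",onz(m,321,140,.025))
t=lambda u,v:(200+u/3,140+v/3)
print("top: ring",onz(mt,*t(370,325),.03),"stud",onz(mt,*t(277,440),.045),"pin",onz(mt,*t(253,264),.045))
print("top wrist ring rim extents center",onz(mt,*t(371,325),.04))
```

```text
ri [ 0.55661296 -0.26797034  0.        ] ro [ 0.55944927 -0.28342383  0.        ] li [ 0.51800034 -0.12231452  0.        ] 0.15068693462541702 angle of cross -14.847307015848417
mid [ 0.53730665 -0.19514243  0.        ] a 0.2591343924810088 press origin [ 0.60303628 -0.17771784]
gate bar near pin [ 0.49759718 -0.11872467  0.04      ] stud [ 0.35664172 -0.14393962  0.05      ]
ring hole [ 0.45524705 -0.22166212  0.025     ]
top: ring [ 0.45529042 -0.21663684  0.03      ] stud [ 0.35248524 -0.1397819   0.045     ] pin [ 0.50382715 -0.11418361  0.045     ]
top wrist ring rim extents center [ 0.45401888 -0.21744528  0.04      ]
```

```bash
sed -i 's/^PR=.*/PR=np.array([.601,-.1775,.24])/' h.py
cat >> h.py <<'E'
def to(x,y,z,lean,head=0.):
    return delta(*pose(P(PR,x,y,z),pd(np.cos(head),np.sin(head)),lean))
E
python3 - <<'E'
from h import *
show()
print(to(-.240,-.007,.06,32).tolist(),to(-.240,-.007,.012,32).tolist())
E
```

```text
t 5.4 q [-1.129  0.41   2.174  0.653  0.583 -0.338] tcp [ 0.3466 -0.2408  0.142 ] F [-0.  -0.5  0.5] gap 0.821
y [ 0.333  0.079 -0.94 ] z [ 0.224 -0.975 -0.002]
press frame tcp -0.2621 -0.001
[0.0071, 0.0846, 0.0059, -0.0041, -0.0141, 0.2096] [0.0235, 0.1297, 0.006, -0.0041, -0.0141, 0.2096]
```

{"method": "play_rows", "body": {"deltas": [[0.007, 0.04, 0.006, 0, -0.014, 0.1], [0.007, 0.085, 0.006, 0, -0.014, 0.21], [0.015, 0.11, 0.006, 0, -0.014, 0.21], [0.0235, 0.13, 0.006, 0, -0.014, 0.21], [0.0235, 0.13, 0.006, 0, -0.014, 0.21]]}}

```text
t: 5.9
tcp_pos: [0.3726, -0.2418, 0.0327]
tool_rot: [0.113, 0.697, -0.652, 0.277]
force: [0.5, -0.5, -0.0]
finger_gap: 0.821
```

Run:
```python
from h import *
show()
cv2.imwrite("pics/k.png",snapshot("wrist")[:,:,::-1])
for x,y,l in[(-.22,-.006,34),(-.18,-.0045,38),(-.14,-.003,42),(-.10,-.001,45),(-.07,0,45),(-.046,0,45)]:print(to(x,y,.010,l).tolist())
```

```text
t 5.9 q [-1.224  0.804  2.269  1.57   0.559 -1.447] tcp [ 0.3726 -0.2418  0.0327] F [ 0.5 -0.5 -0. ] gap 0.821
y [ 0.519  0.125 -0.846] z [ 0.24  -0.971  0.004]
press frame tcp -0.2372 -0.0082
[-0.0069, 0.0239, -0.001, 0.0054, -0.0016, 0.035]
[-0.0408, 0.0451, -0.0024, 0.0054, -0.0018, 0.1048]
[-0.0747, 0.0663, -0.0039, 0.0053, -0.002, 0.1746]
[-0.1086, 0.0875, -0.0058, 0.0053, -0.0021, 0.2269]
[-0.1341, 0.1034, -0.0068, 0.0053, -0.0021, 0.2269]
[-0.1544, 0.1161, -0.0067, 0.0053, -0.0021, 0.2269]
```

View pics/k.png

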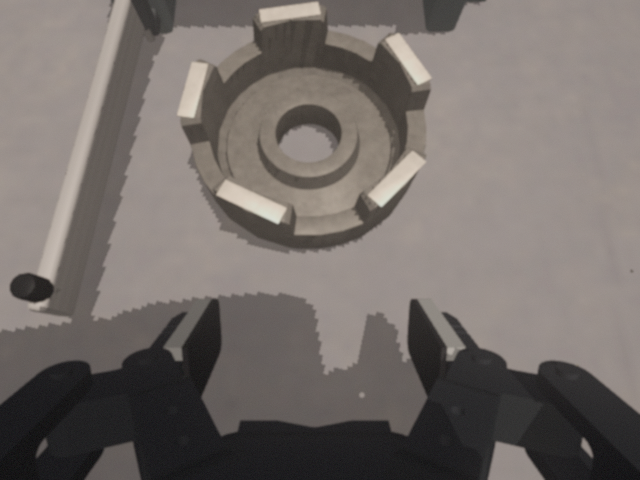

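{"method": "play_rows", "body": {"deltas": [[0.006, 0.015, 0, 0.005, 0, 0], [0.008, 0.018, 0, 0.005, 0, 0], [-0.007, 0.024, -0.001, 0.005, 0, 0.035], [-0.02, 0.032, -0.002, 0.005, -0.002, 0.06], [-0.03, 0.038, -0.002, 0.005, -0.002, 0.08], [-0.041, 0.045, -0.002, 0.005, -0.002, 0.105], [-0.041, 0.045, -0.002, 0.005, -0.002, 0.105]]}}

```text
t: 6.65
tcp_pos: [0.4296, -0.225, 0.0176]
tool_rot: [0.149, 0.689, -0.638, 0.312]
force: [0.0, -0.0, 0.0]
finger_gap: 0.82
```

Run:
```python
from h import *
show()
cv2.imwrite("pics/l.png",snapshot("wrist")[:,:,::-1])
for x,y,l in[(-.16,-.0035,40),(-.14,-.003,42),(-.10,-.001,45),(-.07,0,45),(-.046,0,45)]:print(to(x,y,.010,l).tolist())
```

```text
t 6.65 q [-1.125  0.891  2.235  1.764  0.664 -1.557] tcp [ 0.4296 -0.225   0.0176] F [ 0. -0.  0.] gap 0.82
y [ 0.603  0.143 -0.785] z [ 0.239 -0.971  0.007]
press frame tcp -0.1778 -0.0054
[-0.0097, 0.0171, -0.002, -0.0047, 0.0056, 0.0312]
[-0.0254, 0.0295, -0.0025, -0.0046, 0.0057, 0.0662]
[-0.0569, 0.0542, -0.0044, -0.0044, 0.0058, 0.1185]
[-0.0805, 0.0728, -0.0054, -0.0044, 0.0058, 0.1185]
[-0.0993, 0.0876, -0.0053, -0.0044, 0.0058, 0.1185]
```

View pics/l.png

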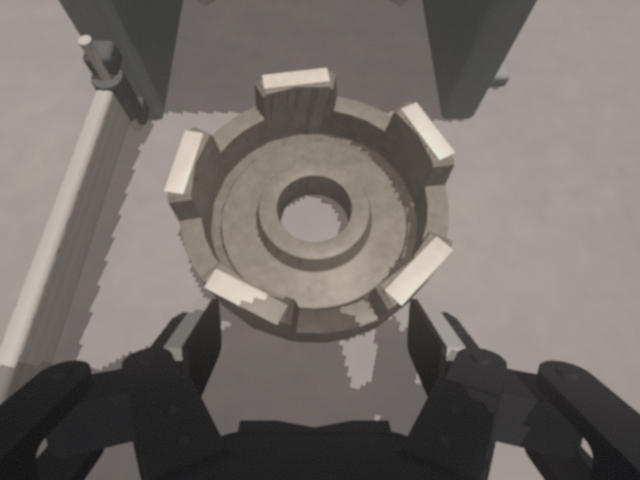

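{"method": "play_rows", "body": {"deltas": [[-0.01, 0.017, -0.002, -0.004, 0.005, 0.031], [-0.018, 0.023, -0.002, -0.004, 0.005, 0.05], [-0.026, 0.03, -0.003, -0.004, 0.005, 0.066], [-0.036, 0.038, -0.003, -0.004, 0.005, 0.085], [-0.046, 0.046, -0.004, -0.004, 0.005, 0.105], [-0.057, 0.054, -0.004, -0.004, 0.005, 0.118], [-0.069, 0.063, -0.005, -0.004, 0.005, 0.118], [-0.077, 0.07, -0.005, -0.004, 0.005, 0.118], [-0.077, 0.07, -0.005, -0.004, 0.005, 0.118]]}}

```text
t: 7.6
tcp_pos: [0.5298, -0.1952, 0.01]
tool_rot: [0.19, 0.681, -0.616, 0.348]
force: [-0.1, -0.4, -0.4]
finger_gap: 0.823
```

Run:
```python
from h import *
show()
cv2.imwrite("pics/m.png",snapshot("wrist")[:,:,::-1])
for x,y,l in[(-.06,0,45),(-.046,0,45),(-.04,0,45)]:print(to(x,y,.010,l).tolist())
```

```text
t 7.6 q [-0.921  0.945  2.121  1.908  0.759 -1.472] tcp [ 0.5298 -0.1952  0.01  ] F [-0.1 -0.4 -0.4] gap 0.823
y [ 0.688  0.168 -0.706] z [ 0.239 -0.971  0.002]
press frame tcp -0.0733 -0.0002
[-0.01, 0.0098, -0.0003, 0.0, 0.0015, -0.0006]
[-0.0199, 0.0197, -0.0002, 0.0, 0.0015, -0.0006]
[-0.0241, 0.024, -0.0002, 0.0, 0.0015, -0.0006]
```

View pics/m.png

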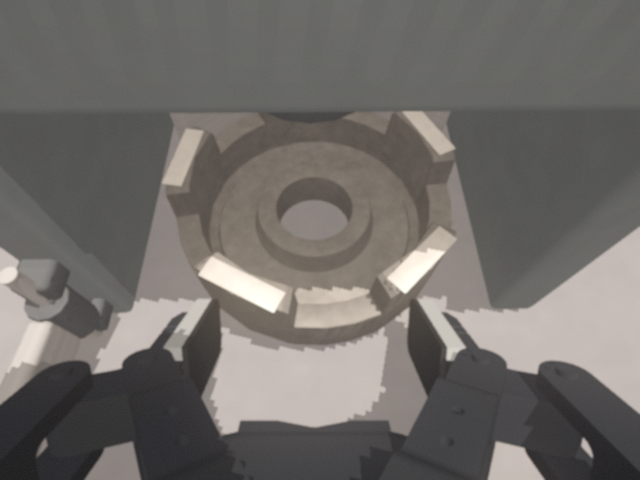

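The ring is in the bay between the cheeks (130,308) and (493,305), hole at (315,213), and under the crosshead edge. I'll keep going in small steps and watch the force.

{"method": "play_rows", "body": {"deltas": [[-0.004, 0.004, 0, 0, 0, 0], [-0.008, 0.008, 0, 0, 0, 0], [-0.012, 0.012, 0, 0, 0, 0], [-0.014, 0.014, 0, 0, 0, 0], [-0.016, 0.016, 0, 0, 0, 0]]}}

```text
t: 8.15
tcp_pos: [0.5501, -0.1906, 0.0094]
tool_rot: [0.19, 0.681, -0.617, 0.346]
force: [-4.9, -1.0, 0.9]
finger_gap: 0.819
```

{"method": "play_rows", "body": {"deltas": [[-0.002, 0.002, 0, 0, 0, 0], [-0.003, 0.003, 0, 0, 0, 0]]}}

```text
t: 8.35
tcp_pos: [0.5544, -0.1896, 0.0095]
tool_rot: [0.19, 0.681, -0.617, 0.346]
force: [-4.6, -0.3, -0.5]
finger_gap: 0.821
```

Run:
```python
from h import *
show()
cv2.imwrite("pics/n.png",snapshot("wrist")[:,:,::-1])
```

```text
t 8.35 q [-0.863  0.937  2.079  1.918  0.734 -1.402] tcp [ 0.5544 -0.1896  0.0095] F [-4.6 -0.3 -0.5] gap 0.821
y [ 0.686  0.167 -0.708] z [ 0.236 -0.972 -0.   ]
press frame tcp -0.0482 -0.0007
```

View pics/n.png

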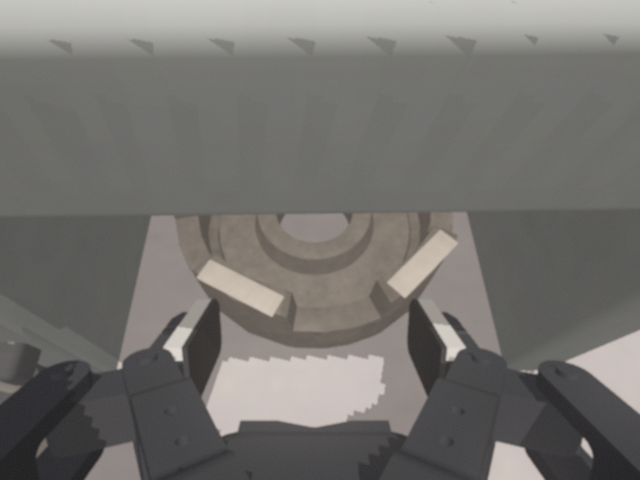

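{"method": "play_rows", "body": {"deltas": [[-0.0015, 0.0015, 0, 0, 0, 0], [-0.003, 0.003, 0, 0, 0, 0]]}}

```text
t: 8.6
tcp_pos: [0.5583, -0.1887, 0.0095]
tool_rot: [0.191, 0.681, -0.617, 0.346]
force: [-3.5, -1.4, -0.5]
finger_gap: 0.824
```

{"method": "play_rows", "body": {"deltas": [[-0.0015, 0.0015, 0, 0, 0, 0], [-0.003, 0.003, 0, 0, 0, 0]]}}

```text
t: 8.8
tcp_pos: [0.5596, -0.1873, 0.0088]
tool_rot: [0.19, 0.682, -0.617, 0.343]
force: [-24.5, -5.3, 11.8]
finger_gap: 0.82
```

Force jumped to about 25 N straight along −x press with almost no sideways part, so the ring seems seated on both stops. I'll back straight out and check.

{"method": "play_rows", "body": {"deltas": [[0.003, -0.003, 0, 0, 0, 0], [0.012, -0.012, 0, 0, 0, 0], [0.03, -0.03, 0, 0, 0, 0], [0.05, -0.05, 0, 0, 0, 0], [0.065, -0.065, 0, 0, 0, 0], [0.065, -0.065, 0, 0, 0, 0]]}}

```text
t: 9.4
tcp_pos: [0.4724, -0.2108, 0.0096]
tool_rot: [0.192, 0.681, -0.617, 0.345]
force: [0.1, -0.4, 0.3]
finger_gap: 0.824
```

Run:
```python
from h import *
show()
cv2.imwrite("pics/o.png",snapshot("wrist")[:,:,::-1])
```

```text
t 9.4 q [-1.071  0.97   2.208  1.869  0.795 -1.618] tcp [ 0.4724 -0.2108  0.0096] F [ 0.1 -0.4  0.3] gap 0.824
y [ 0.687  0.165 -0.707] z [ 0.233 -0.973 -0.001]
press frame tcp -0.1328 -0.0018
```

View pics/o.png

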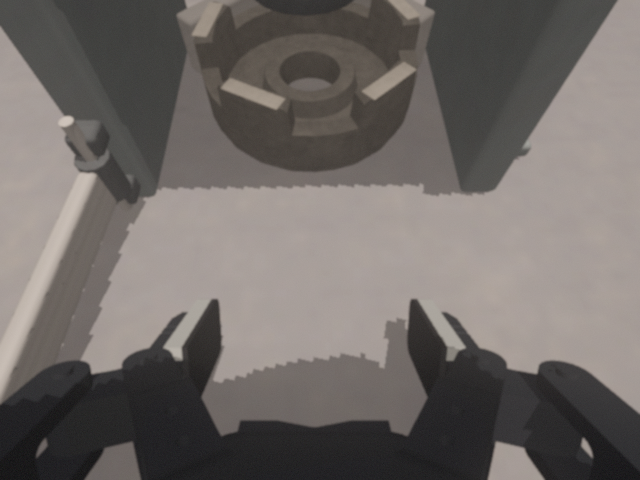

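Run:
```python
from h import *
m=camera_model("wrist")
l=onz(m,157,192,0);r=onz(m,463,190,0);n=onz(m,311,170,0)
d=(l-r)[:2];w=np.linalg.norm(d);a=np.arctan2(-d[0],d[1]);f=np.array([np.cos(a),np.sin(a)])
mid=(l+r)[:2]/2
print(l,r,"w",w,"a",a,"near edge beyond mouth",(n[:2]-mid)@f,"lateral", (n[:2]-mid)@(d/w))
print("press origin est",mid+.068*f)
g1=onz(m,90,178,.04);g2=onz(m,12,338,.04);print("gate top pts",g1,g2)
d=g2-g1;print("gate heading world",np.arctan2(d[1],d[0]))
```

```text
[ 0.5196995  -0.12077557  0.        ] [ 0.55638571 -0.26743023  0.        ] w 0.1511736281082645 a 0.2451233728277531 near edge beyond mouth 0.01330878407461992 lateral -0.000418084927783802
press origin est [ 0.6040099  -0.17760093]
gate top pts [ 0.49526858 -0.11957739  0.04      ] [ 0.43452231 -0.12754489  0.04      ]
gate heading world -3.0111767467633106
```

```bash
sed -i 's/^PR=.*/PR=np.array([.603,-.1777,.243])/' h.py
python3 - <<'E'
from h import *
show()
for a in[(-.15,0,.13,40),(-.185,.13,.13,30),(-.185,.13,.025,30)]:print(a,P(PR,*a[:3]),to(*a).tolist())
E
```

```text
t 9.45 q [-1.069  0.969  2.207  1.87   0.796 -1.617] tcp [ 0.4734 -0.2106  0.0098] F [-0.5  0.4  0.1] gap 0.821
y [ 0.688  0.165 -0.707] z [ 0.234 -0.972 -0.   ]
press frame tcp -0.1337 -0.0007
(-0.15, 0, 0.13, 40) [ 0.45740693 -0.21379233  0.13      ] [-0.0736, -0.0965, -0.0007, -0.0047, -0.0053, -0.0879]
(-0.185, 0.13, 0.13, 30) [ 0.39215518 -0.09603322  0.13      ] [-0.0482, -0.1219, -0.1304, -0.0042, -0.0057, -0.2624]
(-0.185, 0.13, 0.025, 30) [ 0.39215518 -0.09603322  0.025     ] [0.0261, -0.0477, -0.1304, -0.0042, -0.0057, -0.2624]
```

{"method": "play_rows", "body": {"deltas": [[-0.03, -0.04, 0, 0, 0, -0.04], [-0.06, -0.08, 0, 0, 0, -0.08], [-0.074, -0.0965, 0, -0.004, -0.005, -0.088], [-0.066, -0.105, -0.04, -0.004, -0.005, -0.15], [-0.058, -0.113, -0.08, -0.004, -0.005, -0.2], [-0.048, -0.122, -0.12, -0.004, -0.005, -0.262], [-0.048, -0.122, -0.13, -0.004, -0.005, -0.262], [-0.048, -0.122, -0.13, -0.004, -0.005, -0.262], [-0.048, -0.122, -0.13, -0.004, -0.005, -0.262]], "gripper": 0.0}}

```text
t: 10.35
tcp_pos: [0.3932, -0.096, 0.1303]
tool_rot: [0.098, 0.7, -0.656, 0.266]
force: [-0.8, -0.8, 0.2]
finger_gap: 0.002
```

Run:
```python
from h import *
show()
cv2.imwrite("pics/p.png",snapshot("wrist")[:,:,::-1])
for a in[(-.185,.13,.13,30),(-.185,.13,.025,30)]:print(a,P(PR,*a[:3]),to(*a).tolist())
```

```text
t 10.35 q [-0.891  0.483  2.41   1.552  0.471 -1.06 ] tcp [ 0.3932 -0.096   0.1303] F [-0.8 -0.8  0.2] gap 0.002
y [ 0.486  0.121 -0.866] z [ 0.244 -0.97   0.002]
press frame tcp -0.184 0.1298
(-0.185, 0.13, 0.13, 30) [ 0.39215518 -0.09603322  0.13      ] [0.0009, -0.0004, -0.0009, -0.0004, 0.0033, -0.0004]
(-0.185, 0.13, 0.025, 30) [ 0.39215518 -0.09603322  0.025     ] [0.0534, 0.0905, -0.0011, -0.0004, 0.0033, -0.0004]
```

View pics/p.png

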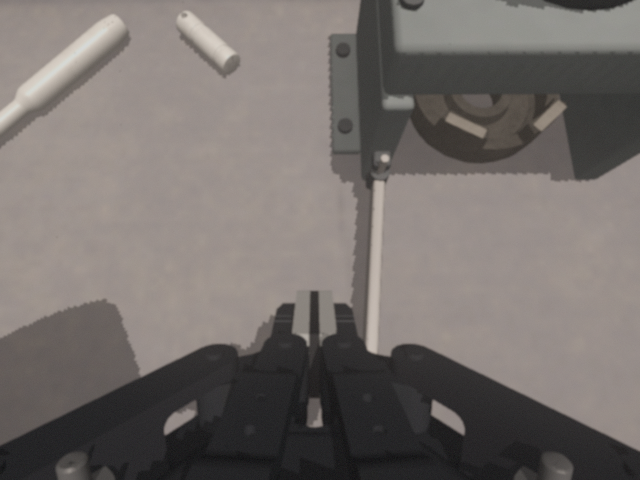

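Closed fingers hover left of the bar (tips at 314,290; bar along u≈375, hinge at 380,165), and the ring is visible in the bay. Next I descend beside the bar.

{"method": "play_rows", "body": {"deltas": [[0.02, 0.035, -0.001, 0, 0, 0], [0.04, 0.07, -0.001, 0, 0, 0], [0.053, 0.09, -0.001, 0, 0, 0], [0.053, 0.09, -0.001, 0, 0, 0]]}}

```text
t: 10.8
tcp_pos: [0.4017, -0.1025, 0.0231]
tool_rot: [0.096, 0.702, -0.655, 0.263]
force: [1.1, -0.1, 0.2]
finger_gap: 0.001
```

Run:
```python
from h import *
show()
cv2.imwrite("pics/r.png",snapshot("wrist")[:,:,::-1])
rho=.11;off=.019
for g in (1.6,1.45,1.3,1.15,1.0,.85,.7,.55,.4,.25,.1):
    n=np.array([np.cos(g),-np.sin(g)]);p=np.array([-.077,.084])+rho*np.array([-np.sin(g),-np.cos(g)])-off*n
    print(g,p.round(3),to(p[0],p[1],.025,30).tolist())
```

```text
t 10.8 q [-0.878  0.888  2.437  2.257  0.616 -1.853] tcp [ 0.4017 -0.1025  0.0231] F [ 1.1 -0.1  0.2] gap 0.001
y [ 0.479  0.123 -0.869] z [ 0.243 -0.97  -0.003]
press frame tcp -0.1773 0.1214
1.6 [-0.186  0.106] [0.0049, -0.0083, 0.0154, 0.0071, -0.0011, 0.0101]
1.45 [-0.188  0.09 ] [0.0067, -0.0095, 0.032, 0.0071, -0.0011, 0.0101]
1.3 [-0.188  0.073] [0.0064, -0.0094, 0.0487, 0.0071, -0.0011, 0.0101]
1.15 [-0.185  0.056] [0.0038, -0.0081, 0.0652, 0.0071, -0.0011, 0.0101]
1.0 [-0.18   0.041] [-0.0009, -0.0056, 0.0811, 0.0071, -0.0011, 0.0101]
0.85 [-0.172  0.026] [-0.0075, -0.0019, 0.096, 0.0071, -0.0011, 0.0101]
0.7 [-0.162  0.012] [-0.0161, 0.0028, 0.1096, 0.0071, -0.0011, 0.0101]
0.55 [-0.151  0.   ] [-0.0263, 0.0085, 0.1216, 0.0071, -0.0011, 0.0101]
0.4 [-0.137 -0.01 ] [-0.0379, 0.0149, 0.1317, 0.0071, -0.0011, 0.0101]
0.25 [-0.123 -0.018] [-0.0508, 0.0221, 0.1397, 0.0071, -0.0011, 0.0101]
0.1 [-0.107 -0.024] [-0.0645, 0.0298, 0.1454, 0.0071, -0.0011, 0.0101]
```

View pics/r.png

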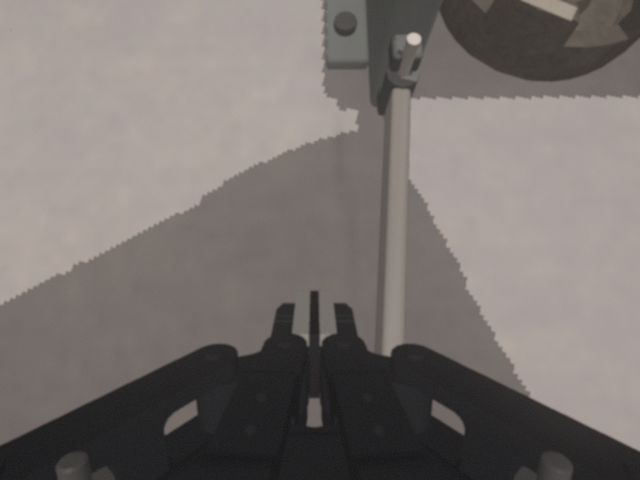

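Fingertips (314,295) sit just left of the bar (u≈395). Joint 3 is close to its limit, so I'll push nearer to the hinge.

Run:
```python
from h import *
rho=.092;off=.019
for g in (1.6,1.5,1.4,1.3,1.2,1.1,1.0,.9,.8,.7,.6,.5):
    n=np.array([np.cos(g),-np.sin(g)]);p=np.array([-.077,.084])+rho*np.array([-np.sin(g),-np.cos(g)])-off*n
    print(g,p.round(3),to(p[0],p[1],.026,30).tolist())
```

```text
1.6 [-0.168  0.106] [-0.0112, -0.0004, 0.016, 0.0071, -0.0011, 0.0101]
1.5 [-0.17   0.096] [-0.0098, -0.0013, 0.0252, 0.0071, -0.0011, 0.0101]
1.4 [-0.171  0.087] [-0.0091, -0.0017, 0.0346, 0.0071, -0.0011, 0.0101]
1.3 [-0.171  0.078] [-0.0092, -0.0017, 0.044, 0.0071, -0.0011, 0.0101]
1.2 [-0.17   0.068] [-0.0102, -0.0012, 0.0533, 0.0071, -0.0011, 0.0101]
1.1 [-0.168  0.059] [-0.012, -0.0003, 0.0625, 0.0071, -0.0011, 0.0101]
1.0 [-0.165  0.05 ] [-0.0145, 0.0011, 0.0714, 0.0071, -0.0011, 0.0101]
0.9 [-0.161  0.042] [-0.0179, 0.0029, 0.08, 0.0071, -0.0011, 0.0101]
0.8 [-0.156  0.034] [-0.0219, 0.0051, 0.0882, 0.0071, -0.0011, 0.0101]
0.7 [-0.151  0.026] [-0.0267, 0.0077, 0.0958, 0.0071, -0.0011, 0.0101]
0.6 [-0.145  0.019] [-0.032, 0.0107, 0.1029, 0.0071, -0.0011, 0.0101]
0.5 [-0.138  0.012] [-0.038, 0.014, 0.1094, 0.0071, -0.0011, 0.0101]
```

{"method": "play_rows", "body": {"deltas": [[-0.01, 0, 0.005, 0, 0, 0.01], [-0.01, -0.001, 0.016, 0, 0, 0.01], [-0.01, -0.0015, 0.025, 0, 0, 0.01], [-0.0095, -0.0015, 0.0345, 0, 0, 0.01], [-0.0095, -0.0015, 0.044, 0, 0, 0.01], [-0.01, -0.001, 0.053, 0, 0, 0.01], [-0.012, 0, 0.0625, 0, 0, 0.01]]}}

```text
t: 11.55
tcp_pos: [0.426, -0.1585, 0.032]
tool_rot: [0.099, 0.702, -0.653, 0.267]
force: [0.4, 2.6, 0.8]
finger_gap: 0.001
```

Run:
```python
from h import *
show()
cv2.imwrite("pics/s.png",snapshot("wrist")[:,:,::-1])
rho=.092;off=.019
for g in (1.0,.9,.8,.7,.6,.5,.4,.3,.2,.1,0):
    n=np.array([np.cos(g),-np.sin(g)]);p=np.array([-.077,.084])+rho*np.array([-np.sin(g),-np.cos(g)])-off*n
    print(g,p.round(3),to(p[0],p[1],.026,30).tolist())
```

```text
t 11.55 q [-0.939  0.798  2.298  1.87   0.513 -1.474] tcp [ 0.426  -0.1585  0.032 ] F [0.4 2.6 0.8] gap 0.001
y [ 0.487  0.128 -0.864] z [ 0.246 -0.969 -0.005]
press frame tcp -0.1672 0.0612
1.0 [-0.165  0.05 ] [0.0016, 0.006, 0.0084, 0.0035, 0.0022, -0.0055]
0.9 [-0.161  0.042] [-0.0017, 0.0079, 0.017, 0.0035, 0.0022, -0.0055]
0.8 [-0.156  0.034] [-0.0057, 0.0102, 0.0252, 0.0035, 0.0022, -0.0055]
0.7 [-0.151  0.026] [-0.0104, 0.0129, 0.0329, 0.0035, 0.0022, -0.0055]
0.6 [-0.145  0.019] [-0.0157, 0.016, 0.04, 0.0035, 0.0022, -0.0055]
0.5 [-0.138  0.012] [-0.0216, 0.0195, 0.0464, 0.0035, 0.0022, -0.0055]
0.4 [-0.13   0.007] [-0.028, 0.0232, 0.0522, 0.0035, 0.0022, -0.0055]
0.3 [-0.122  0.002] [-0.0349, 0.0272, 0.0571, 0.0035, 0.0022, -0.0055]
0.2 [-0.114 -0.002] [-0.0422, 0.0315, 0.0613, 0.0035, 0.0022, -0.0055]
0.1 [-0.105 -0.006] [-0.0498, 0.0359, 0.0645, 0.0035, 0.0022, -0.0055]
0 [-0.096 -0.008] [-0.0576, 0.0405, 0.0669, 0.0035, 0.0022, -0.0055]
```

View pics/s.png

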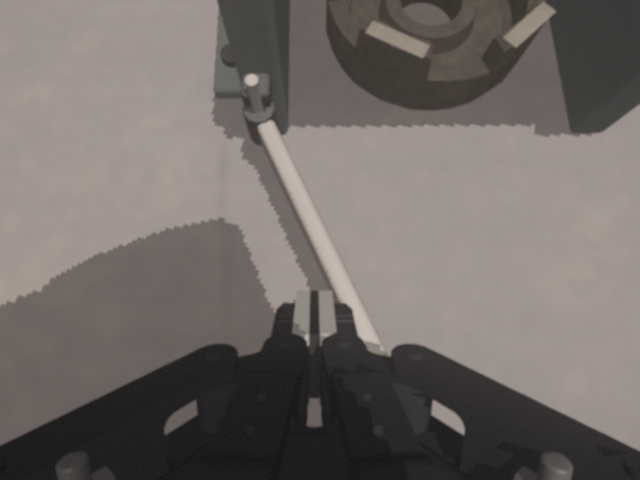

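The gate swings with the fingers, now near 1.1 rad (bar from 265,125 to 375,345), and the ring hasn't moved. I continue the arc.

{"method": "play_rows", "body": {"deltas": [[0.001, 0.003, 0.008, 0.003, 0, -0.005], [-0.002, 0.007, 0.017, 0.003, 0, -0.005], [-0.006, 0.01, 0.025, 0.003, 0, -0.005], [-0.0105, 0.013, 0.033, 0.003, 0, -0.005], [-0.0155, 0.016, 0.04, 0.003, 0, -0.005], [-0.0215, 0.0195, 0.0465, 0.003, 0, -0.005], [-0.028, 0.023, 0.052, 0.003, 0, -0.005], [-0.035, 0.027, 0.057, 0.003, 0, -0.005]]}}

```text
t: 12.4
tcp_pos: [0.4817, -0.2024, 0.025]
tool_rot: [0.097, 0.702, -0.655, 0.264]
force: [-1.1, 2.0, -0.2]
finger_gap: 0.0
```

Run:
```python
from h import *
show()
cv2.imwrite("pics/t.png",snapshot("wrist")[:,:,::-1])
rho=.092;off=.019
for g in (.3,.2,.1,0):
    n=np.array([np.cos(g),-np.sin(g)]);p=np.array([-.077,.084])+rho*np.array([-np.sin(g),-np.cos(g)])-off*n
    print(g,p.round(3),to(p[0],p[1],.026,30).tolist())
```

```text
t 12.4 q [-0.885  0.785  2.112  1.553  0.468 -1.055] tcp [ 0.4817 -0.2024  0.025 ] F [-1.1  2.  -0.2] gap 0.0
y [ 0.481  0.124 -0.868] z [ 0.244 -0.97  -0.003]
press frame tcp -0.1237 0.0052
0.3 [-0.122  0.002] [-0.0002, -0.0006, 0.0019, 0.0025, 0.0022, 0.0017]
0.2 [-0.114 -0.002] [-0.0075, 0.0036, 0.0061, 0.0025, 0.0022, 0.0017]
0.1 [-0.105 -0.006] [-0.0152, 0.0079, 0.0093, 0.0025, 0.0022, 0.0017]
0 [-0.096 -0.008] [-0.023, 0.0125, 0.0117, 0.0025, 0.0022, 0.0017]
```

View pics/t.png

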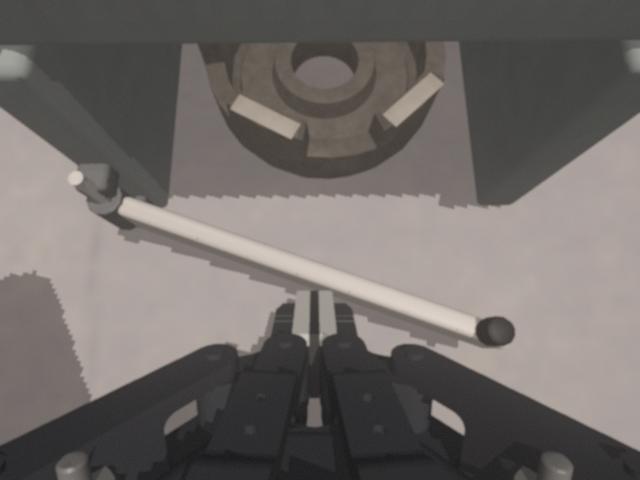

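{"method": "play_rows", "body": {"deltas": [[-0.004, 0.002, 0.004, 0.002, 0, 0], [-0.0075, 0.004, 0.006, 0.002, 0, 0], [-0.011, 0.006, 0.008, 0.002, 0, 0], [-0.015, 0.008, 0.009, 0.002, 0, 0], [-0.019, 0.0105, 0.011, 0.002, 0, 0], [-0.021, 0.0115, 0.012, 0.002, 0, 0]]}}

```text
t: 13.05
tcp_pos: [0.5088, -0.2083, 0.0258]
tool_rot: [0.097, 0.701, -0.656, 0.265]
force: [-1.0, 1.7, -1.0]
finger_gap: 0.002
```

Run:
```python
from h import *
show()
cv2.imwrite("pics/u.png",snapshot("wrist")[:,:,::-1])
m=camera_model("wrist")
```

```text
t 13.05 q [-0.845  0.783  2.049  1.47   0.461 -0.917] tcp [ 0.5088 -0.2083  0.0258] F [-1.   1.7 -1. ] gap 0.002
y [ 0.483  0.122 -0.867] z [ 0.243 -0.97  -0.001]
press frame tcp -0.0988 -0.007
```

View pics/u.png

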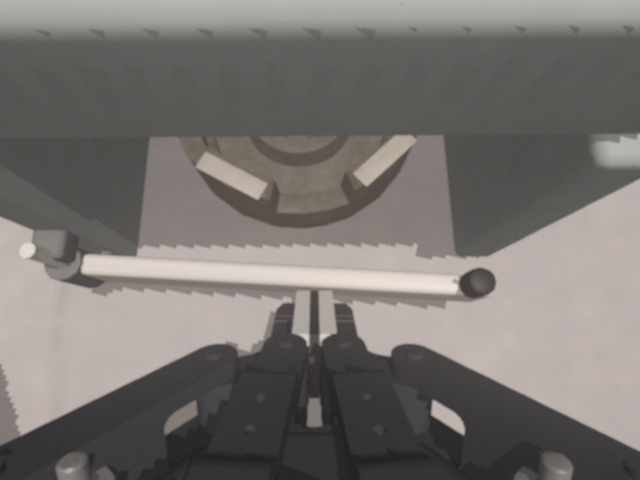

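{"method": "play_rows", "body": {"deltas": [[-0.0017, 0.001, 0, 0, 0, 0], [-0.0034, 0.002, 0, 0, 0, 0], [-0.0034, 0.002, 0, 0, 0, 0]]}}

```text
t: 13.4
tcp_pos: [0.5125, -0.2076, 0.0259]
tool_rot: [0.098, 0.7, -0.656, 0.265]
force: [0.5, -0.9, 0.4]
finger_gap: 0.0
```

{"method": "play_rows", "body": {"deltas": [[-0.0017, 0.001, 0, 0, 0, 0], [-0.0026, 0.0015, 0, 0, 0, 0], [-0.0026, 0.0015, 0, 0, 0, 0]]}}

```text
t: 13.7
tcp_pos: [0.5148, -0.2069, 0.0258]
tool_rot: [0.097, 0.7, -0.656, 0.264]
force: [-3.0, -2.1, 1.5]
finger_gap: -0.002
```

Run:
```python
from h import *
show()
cv2.imwrite("pics/v.png",snapshot("wrist")[:,:,::-1])
```

```text
t 13.7 q [-0.831  0.783  2.039  1.461  0.456 -0.892] tcp [ 0.5148 -0.2069  0.0258] F [-3.  -2.1  1.5] gap -0.002
y [ 0.483  0.121 -0.867] z [ 0.242 -0.97  -0.   ]
press frame tcp -0.0926 -0.0071
```

View pics/v.png

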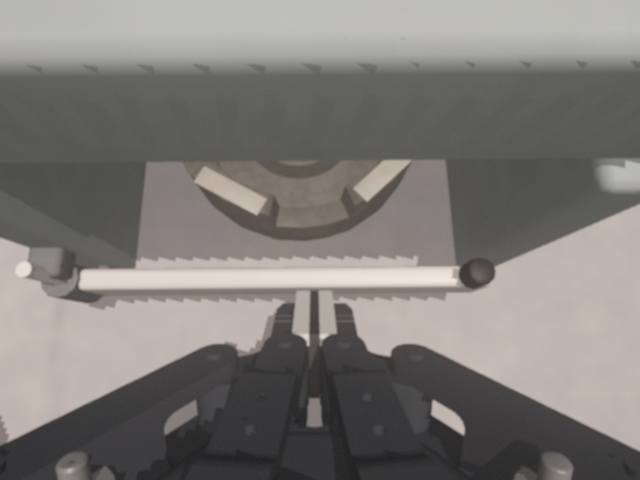

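{"method": "play_rows", "body": {"deltas": [[-0.0013, 0.0007, 0, 0, 0, 0], [-0.0013, 0.0007, 0, 0, 0, 0]]}}

```text
t: 13.95
tcp_pos: [0.515, -0.2068, 0.0257]
tool_rot: [0.097, 0.7, -0.656, 0.263]
force: [-8.3, -4.2, 5.8]
finger_gap: -0.002
```

{"method": "play_rows", "body": {"deltas": [[0.005, -0.003, 0, 0, 0, 0], [0.02, -0.012, 0, 0, 0, 0], [0.05, -0.03, 0, 0, 0, 0], [0.06, -0.045, 0, 0, 0, 0], [0.04, -0.085, 0, 0, 0, 0], [0.04, -0.085, 0, 0, 0, 0]]}}

```text
t: 14.55
tcp_pos: [0.4417, -0.2249, 0.0815]
tool_rot: [0.098, 0.7, -0.655, 0.265]
force: [0.4, -0.6, -0.2]
finger_gap: 0.003
```

Run:
```python
from h import *
show()
a=snapshot("wrist")[:,:,::-1];b=snapshot("top")[:,:,::-1]
cv2.imwrite("pics/w_w.png",a)
cv2.imwrite("pics/w.png",np.vstack([cv2.resize(a,(480,360)),cv2.resize(b[150:270,200:440],(480,240))]))
m=camera_model("wrist")
```

```text
t 14.55 q [-1.004  0.641  2.147  1.261  0.522 -0.85 ] tcp [ 0.4417 -0.2249  0.0815] F [ 0.4 -0.6 -0.2] gap 0.003
y [ 0.485  0.122 -0.866] z [ 0.243 -0.97  -0.001]
press frame tcp -0.1679 -0.007
```

View pics/w.png

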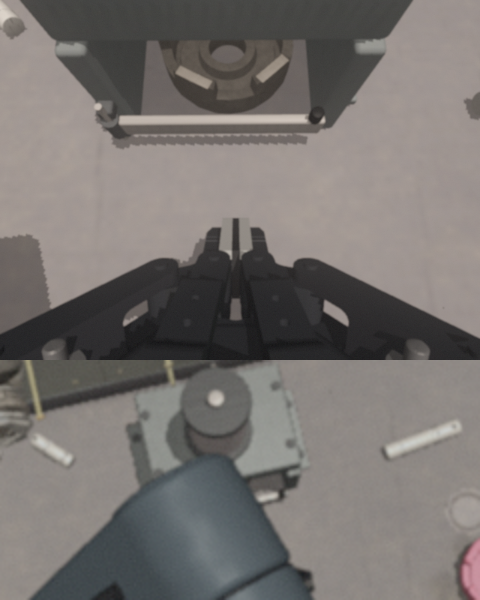

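View pics/w_w.png

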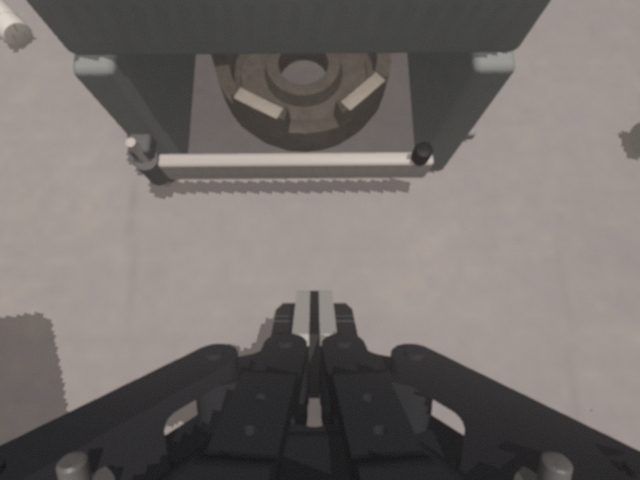

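The bar lies across the mouth from (160,180) to (432,176), parallel to the crosshead edge. The ring is at (303,75), centred between the cheeks. The tool is about 75 mm clear of the gate with no contact force, so I'm handing in.

Run:
```python
from station import *
print(sense()["force"],sense()["qd"].round(4)); print(sign_off())
```

```text
[-0.13717361 -0.3124118  -0.77357441] [ 0.0082  0.0354 -0.0014  0.0276 -0.0157 -0.0294]
the job is handed in; nothing more can be done
None
```

I slid the dark five-lugged ring along the bench in two pushes between the open fingertips, the second with the tool leaned back 45°, until it met the V stops. I then swung the gate shut with the closed fingers, backed off and handed the job in at about 14.6 s. Handing in returns no verdict.

**Last checks**
- **Ring seated:** the push force rose to about 25 N, straight back out of the bay with almost no sideways part. Before I shut the gate, the ring's near edge measured 13 mm behind the cheek fronts (12 mm expected), with 0.4 mm sideways offset.
- **Gate shut:** the push met about 10 N at the end, and the bar looks parallel to the crosshead, within about 0.02 rad by eye.
- **Bystanders:** both shafts look unmoved in the top view; I did not re-measure them.
- **Robot clear:** about 75 mm from the gate with no contact force. The joints were still settling slightly at hand-in, at up to 0.035 rad/s.

**Disagreements:** the top and wrist cameras differed by 5 to 10 mm on the ring and press positions, so I relied on the wrist camera and contact force. Joint 3 came to 2.437 rad against its 2.44 limit beside the open gate, so I pushed the bar closer to its hinge.

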